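Extend the camera post to its second stop

TASK

Lift the yellow guard collar up off the little camera post and set it down (do not drop it) standing on the round cork coaster. Then squeeze the grip so that the orange release button is pressed in, pull the grip up past the first stop to the second stop, as far as it goes, and finish still holding it there, as it sinks back if let go and I have yet to tighten it. Leave the jars and shakers where they are.

Things in the scene. Friction and masses are not known exactly. Their poses are not given: they have to be found in the camera images.
- post: Fixed telescopic camera post: dark round foot 112 mm across, grey sleeve 44 mm, dark flange 60 mm across with its top 100 mm above the worktop and a centring lip 43 mm across, 4 mm high. From it stands the mast's round black grip, 28 mm across, 54 mm tall. Origin: centre of the foot's underside, on the axis, at worktop height; z up, +y towards the button's side. Post and grip cannot turn.
- mast (a joint): Height (m) by which the grip is pulled up out of the sleeve: 0 down (start), 0.036 first stop, 0.070 second stop (hard end). With the button out, a catch blocks it at about 0.001 and again at the first stop; with the button kept in, it runs through to the second. It resists the pull with 5 to 7 N, never locks at the top and sinks when let go.
- button (a joint): How far in m the orange release button is pressed into the grip: 0 out, 0.006 fully in (flush with the grip); the catch is free above 0.004. Spring: 2 N at first, 6 N fully in; it comes out by itself when let go.
- button_face (a point): Centre of the orange button's outer face, 12 mm wide, 22 mm high, 6 mm out of the grip, 20 mm from the post's axis, facing away from it; 130 mm above the worktop with the mast down. Hidden in the collar at the start. Pinch the grip with one finger on the button and the other opposite to press it: 34 mm across with the button out, 28 mm with it in.
- grip_top (a point): Centre of the grip's flat aluminium top, 28 mm across, on the post's axis, 154 mm above the worktop when the mast is down. An orange stripe on it runs from the centre towards the button's side.
- collar: Loose yellow ribbed tube open at both ends, 54 mm outside, 46 mm inside, 46 mm tall, 40 to 85 g. Origin: centre of its lower end, z along its axis. At the start it stands on the post's flange round the grip, hiding the button (lower end 100, upper end 146 mm above the worktop; the grip's top shows 8 mm above it).
- coaster: Fixed flat round cork coaster, 120 mm across, 6 mm thick, on the worktop. Origin: centre of its underside.
- olive_jar: Bystander: glass jar with a grey lid and a green label, 63 mm across, 110 mm tall. Origin: centre of its underside.
- nutmeg_jar: Bystander: spice jar with a dark lid, 44 mm across, 105 mm tall. Origin: centre of its underside.
- salt_shaker: Bystander: glass salt shaker with a grey top, 44 mm across, 90 mm tall. Origin: centre of its underside.
- shaker: Bystander: steel drinks shaker, 70 mm across, 203 mm tall. Origin: centre of its underside.
Things that resemble listed ones, but are neither listed nor needed, are in the scene too. Several things have the shape of the coaster; the one meant has the colours described above.

How it is judged:
By the outcome, as a careful person would: the job done as asked, in the order asked, and still so for the second after the job is handed in, while the arm keeps its last pose, push and grip.
It also fails if it takes over 51 s, if anything falls off the work surface, if the arm or the gripper's body presses on something with over 40 N, if the wrist force passes 120 N, or if a joint passes its speed limit or range.

ROBOT

A 6-joint arm with a two-finger parallel gripper is mounted at the origin on a cart in front of the work surface, level with it; the furniture and walls round the work are solid. World frame = base frame: x ahead of the robot, y to its left, z up, the work surface at z = 0. Lengths are in mm, angles in rad, forces in N, time in s.
With the tool pointing down it reaches from about 350 to 975 mm from the base axis. Payload 7.1 kg.
Tool frame: the origin (TCP) lies at the very end of the fingers, on their centre line; the grasp point (between the pads) lies 19 mm behind it; z points along the fingers, x is the direction in which the jaws open and shut, and the axes are right-handed (so a half turn about z gives the same grasp; the last joint's range is limited). The gripper opens to 88 mm and grips with 3 to 60 N. Pads are 20 mm wide; open, the fingers measure 115 mm over their backs; the gripper's body (75 mm by 178 mm) begins 61 mm behind the grasp point.
Start: joints at [-1.155, 0.423, 1.63, -0, 1.089, -0.019], TCP at [263.283, -566.822, 222.675] pointing down, gripper open.
Joint ranges: [-3, 3], [-0.9, 2.11], [0.09, 2.58], [-1.31, 4.45], [0.11, 2.69], [-2.54, 2.54]. Speed limits (rad/s): [2.39, 2.39, 3.01, 3.14, 3.14, 3.14].

INTERFACE

Orientations are given as a rotation vector (axis times angle).
In Python, from workcell import ctrl gives the robot as it stands. The module is installed in compiled form; this text tells all that it offers.
- The arm moves only by the tool move_arm, never from a script. Its argument "motion" is a list of rows, each a list of 2 entries, a list of its own where there are three numbers: the shift along the tool's x, y, z normalised to -1 to 1, where 1 is 150 mm, then the turn, a rotation vector about the tool's x, y, z normalised to -1 to 1, where 1 is 60 degrees. In form: [[[x, y, z], [rx, ry, rz]], ...]. A call has exactly 5 rows; each row is the pose to reach, as a shift and turn from the pose commanded when the call began, along the tool's axes at that moment; what a row does not reach only later rows make up. A row lasts 1/8 s, in which the tool goes at most 62.5 mm and 10.7 degrees, less where a joint would pass 70% of its speed; a pose out of reach is approached as far as the arm can. A call with a number of a shift or a turn outside -1 to 1 is refused whole. A call with a gripper value outside its range is refused whole. "gripper" is the opening, from 0 (shut) to 1 (fully open), set as the call begins (left out, the last holds). The fingers move at their own pace and stop on an object; the grip force is fixed at half the most. Time passes only in rows, so rows that repeat a pose let the fingers close, or fill a call up. It gives the time, the measured TCP pose, the force and the opening at its end, in the units of the state.
- ctrl.get_obs(): the state, without advancing time (a new reading comes with each control period).
- ctrl.get_image(name): name is "scene" or "top" or "wrist"; returns a dict with "pixels" (480x640x3 uint8, red, green, blue), "camera_matrix" (3x3 intrinsics, pixels), "D" ([k1, k2, p1, p2, k3] as OpenCV has them; the pictures are not rectified), "R" (3x3) and "t" (3): a world point X has camera coordinates R X + t; the wrist camera has in their place "mount" (4x4, takes a point from camera to tool coordinates, whose origin is the TCP and whose axes are the tool frame's). Camera axes: x right, y down, z forward; pixel columns grow to the right and rows downward; lengths in mm; the calibration is good to about 2 mm. A picture is of the moment at which its call begins: read the wrist's pose just before it. There is no depth.
- ctrl.close_job(): hands the job in, once; it reports no verdict.
Trained networks look in the newest picture that a camera, given by its name, has taken for a name from the list of things; names that differ only in an ending like _2 or _b are one class to them, and where a whole thing is asked for, a point or a joint stands for the part that bears it (a point fixed in the world has none). Each returns a list of dicts, best first, with "p" (0 to 1); they miss things now and then, are a little off and sometimes report something else, mostly with a low value. They report only what shows in the picture. A call takes as long as a camera call. They do not tell look-alikes from the thing itself.
- ctrl.boxes_of(camera, name): "location" ([x, y, z] in mm, in world coordinates, good to about 4 mm: the middle of the surface that is visible of it).
- ctrl.regions_of(camera, name): "mask" (480x640 bool, what is visible of it).
- ctrl.pinpoint(camera, name): "location" ([x, y, z] in mm, in world coordinates, good to about 4 mm: a listed point, or the origin of a listed thing).
The state is a dict: "t": time; "qpos": joint angles; "qvel": joint speeds; "joint_torque": joint torques, N m; "ee_pos": TCP position; "orientation": TCP orientation; "ft_force": force on the tool from outside, world axes, zero at the start; "moment": the same for the moment, N m; "width": finger opening in mm.
Only numpy, scipy, OpenCV 4.12 (cv2) and the standard library are available. Lean on these libraries where they do the work, as an engineer would, in place of code of your own. Each camera call takes 0.05 s, during which the arm holds its last target.

## Working session

There is one attempt and no reset: what is moved stays moved. The work goes in short steps, Python scripts to look and compute and a tool call to move; the robot and the scene stay as the last step left them, time stands still between calls to the robot, and variables do not carry over. Pictures are saved under pics/ and viewed, and the job is handed in when it is done.

Besides the shell and the picture viewer there is one more tool, called after "Call:" by a JSON object that holds its "name" and its "arguments". move_arm: Moves the arm, as the interface text tells. Its arguments: {"type":"object","properties":{"motion":{"type":"array","items":{"type":"array"}},"gripper":{"type":"number"}},"required":["motion"]}

```bash
mkdir -p pics; cat > h.py <<'E'
from workcell import ctrl
import numpy as np, cv2
def save(name,f):
    d=ctrl.get_image(name); cv2.imwrite('pics/'+f,d['pixels'][:,:,::-1]); return d
E
python3 - <<'E'
from h import *
o=ctrl.get_obs(); print({k:np.round(v,3) for k,v in o.items()})
for c in ['scene','top']:
    d=save(c,c+'1.png'); 
    for n in ['post','collar','coaster','grip_top','olive_jar','nutmeg_jar','salt_shaker','shaker']:
        print(c,n,[(np.round(r['location']),round(r['p'],2)) for r in ctrl.pinpoint(c,n)][:4])
print(ctrl.get_obs()['t'])
E
```

```text
{'t': np.float64(0.0), 'qpos': array([-1.155,  0.424,  1.631,  0.   ,  1.089, -0.019]), 'qvel': array([-0.   ,  0.   , -0.   ,  0.001, -0.   , -0.   ]), 'joint_torque': array([-1.0000e-03, -5.4463e+01, -2.7367e+01,  6.4000e-02,  2.3000e-02,
       -0.0000e+00]), 'ee_pos': array([ 263.081, -566.33 ,  221.902]), 'orientation': array([-2.648e+00,  1.690e+00,  2.000e-03]), 'ft_force': array([-0.207, -0.093, -0.342]), 'moment': array([-0.036, -0.048,  0.055]), 'width': np.float64(87.899)}
scene post [(array([ 459., -169.,   -1.]), 0.74)]
scene collar [(array([ 454., -166.,   99.]), 0.74)]
scene coaster [(array([469., 129.,  -1.]), 0.94), (array([474., 475.,   1.]), 0.7)]
scene grip_top [(array([ 457., -165.,  154.]), 0.6)]
scene olive_jar [(array([556.,  20.,  -0.]), 0.83), (array([ 454., -164.,  152.]), 0.68)]
scene nutmeg_jar [(array([454., 333.,  -1.]), 0.97)]
scene salt_shaker [(array([ 461., -370.,    0.]), 0.65)]
scene shaker [(array([ 626., -141.,    1.]), 0.96), (array([469., 129.,  -2.]), 0.34)]
top post [(array([ 456., -166.,   -1.]), 0.66), (array([ 453., -168.,  154.]), 0.16)]
top collar [(array([ 625., -134.,   -0.]), 0.74), (array([ 456., -172.,  100.]), 0.6)]
top coaster [(array([468., 126.,   0.]), 0.95), (array([473., 471.,  -2.]), 0.64)]
top grip_top [(array([ 454., -167.,  154.]), 0.45)]
top olive_jar [(array([550.,  18.,   5.]), 0.67)]
top nutmeg_jar [(array([457., 329.,  -0.]), 0.55), (array([ 459., -168.,   99.]), 0.3)]
top salt_shaker [(array([ 468., -367.,   -2.]), 0.83), (array([ 458., -167.,  153.]), 0.21)]
top shaker [(array([ 622., -139.,   -1.]), 0.96)]
0.9
```

```bash
ls pics
```

```text
scene1.png
top1.png
```

View pics/scene1.png

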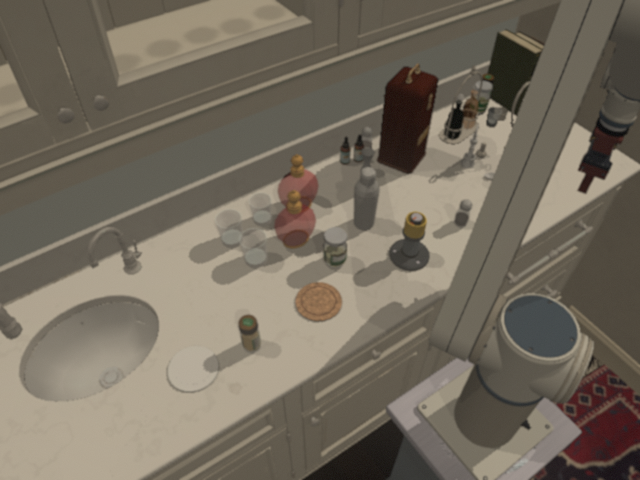

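View pics/top1.png

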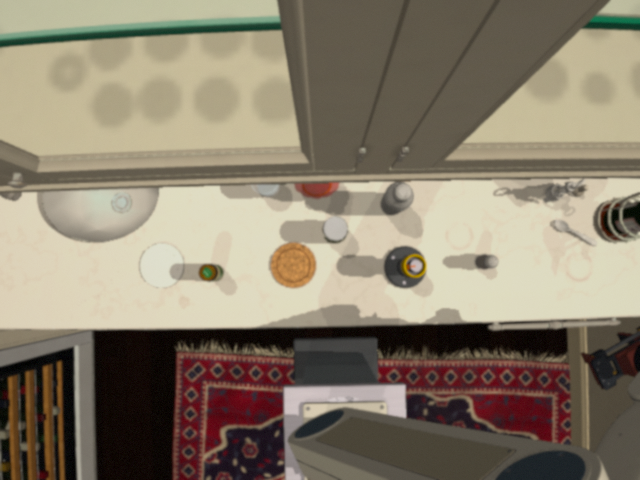

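```bash
python3 - <<'E'
import cv2,numpy as np
s=cv2.imread('pics/scene1.png');t=cv2.imread('pics/top1.png')
a=cv2.resize(t[225:305,250:330],(390,290),interpolation=2); b=cv2.resize(t[225:305,365:445],(390,290),interpolation=2)
c=cv2.resize(s[200:280,375:455],(390,290),interpolation=2);d=cv2.resize(s[260:340,280:360],(390,290),interpolation=2)
cv2.imwrite('pics/crop1.png',np.vstack([np.hstack([a,b]),np.hstack([d,c])]))
cv2.imwrite('pics/crop2.png',cv2.resize(s[0:400,400:640],(360,600)))
E
```

```text
(no output)
```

View pics/crop1.png

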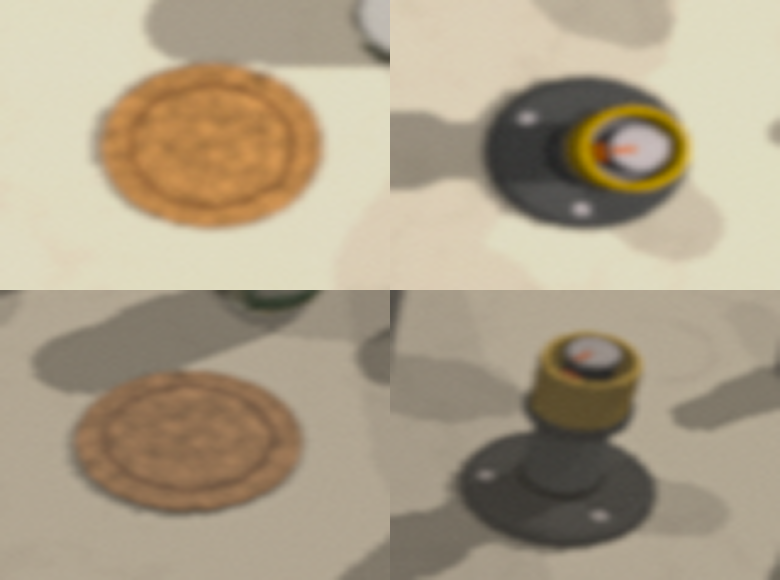

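View pics/crop2.png

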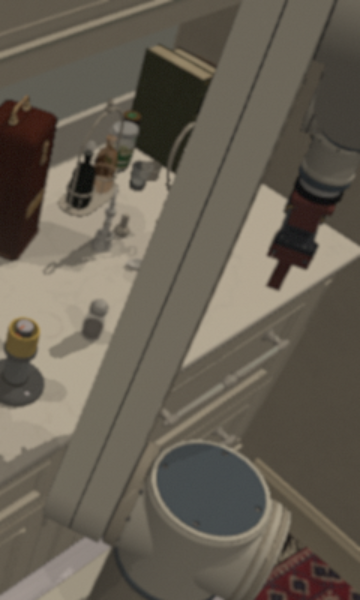

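Cork-coloured coaster: scene (318,301) / top (293,265), about (469,128) mm; the other disc at scene (193,369) is white, so the cork one is meant. The collar on the post is at top (413,265), and its orange stripe points left, i.e. roughly +y.

Call:
{"name": "move_arm", "arguments": {"motion": [[[-0.2, -0.2, 0], [0, 0, 0]], [[-0.45, -0.5, -0.1], [0, 0, 0]], [[-0.75, -0.8, -0.2], [0, 0, 0]], [[-0.95, -1, -0.2], [0, 0, 0]], [[-0.95, -1, -0.2], [0, 0, 0]]], "gripper": 1}}

```text
t: 1.52
ee_pos: [340.0, -372.1, 253.1]
orientation: [-2.651, 1.685, -0.0]
ft_force: [0.5, -0.9, 0.2]
width: 88.1
```

Call:
{"name": "move_arm", "arguments": {"motion": [[[-0.25, -0.25, 0], [0, 0, 0]], [[-0.55, -0.6, 0], [0, 0, 0]], [[-0.85, -0.9, 0], [0, 0, 0]], [[-0.95, -1, 0], [0, 0, 0]], [[-0.95, -1, 0], [0, 0, 0]]]}}

```text
t: 2.15
ee_pos: [416.0, -181.4, 252.8]
orientation: [2.651, -1.686, 0.001]
ft_force: [0.1, 0.4, -0.3]
width: 87.8
```

Call:
{"name": "move_arm", "arguments": {"motion": [[[0, -0.1, 0], [0, 0, 0.1]], [[0, -0.2, 0], [0, 0, 0.25]], [[0.03, -0.3, 0], [0, 0, 0.4]], [[0.03, -0.3, 0], [0, 0, 0.415]], [[0.03, -0.3, 0], [0, 0, 0.415]]]}}

```text
t: 2.78
ee_pos: [457.3, -168.1, 252.4]
orientation: [2.223, -2.219, -0.001]
ft_force: [0.1, -0.9, 0.2]
width: 87.8
```

```bash
cat >> h.py <<'E'
from scipy.spatial.transform import Rotation as Ro
def pose():
    o=ctrl.get_obs(); return o,Ro.from_rotvec(o['orientation']).as_matrix(),np.array(o['ee_pos'])
def show():
    o,R,p=pose(); print('t',round(float(o['t']),2),'p',np.round(p,1),'yaw',round(float(np.degrees(np.arctan2(R[1,0],R[0,0]))),2),'z',np.round(R[:,2],3),'F',np.round(o['ft_force'],1),'w',round(float(o['width']),1),'q',np.round(o['qpos'],2)); return o,R,p
def wristcam():
    o,R,p=pose(); d=ctrl.get_image('wrist'); M=np.array(d['mount'])
    Rc=R@M[:3,:3]; tc=R@M[:3,3]+p   # cam->world
    return d,Rc,tc
def px2plane(d,Rc,tc,uv,z):
    n=cv2.undistortPoints(np.array(uv,float).reshape(-1,1,2),np.array(d['camera_matrix']),np.array(d['D'])).reshape(-1,2)
    r=np.c_[n,np.ones(len(n))]@Rc.T
    return tc+r*((z-tc[2])/r[:,2:3])
E
python3 - <<'E'
from h import *
show()
d,Rc,tc=wristcam(); cv2.imwrite('pics/w1.png',d['pixels'][:,:,::-1]); print(np.round(tc),np.round(Rc[:,2],2))
np.savez('w1.npz',Rc=Rc,tc=tc)
for n in ['grip_top','collar','post']:
    print(n,[(np.round(r['location'],1),round(r['p'],2)) for r in ctrl.pinpoint('wrist',n)][:3])
E
```

```text
t 2.77 p [ 457.3 -168.1  252.4] yaw -89.9 z [-0.001 -0.    -1.   ] F [ 0.1 -0.9  0.2] w 87.8 q [-0.38  0.18  1.9  -0.    1.06  1.19]
[ 533. -168.  413.] [-0.28 -0.   -0.96]
grip_top [(array([ 456.7, -168.8,  159.1]), 0.69)]
collar []
post [(array([ 455.6, -168.3,    2.8]), 0.6)]
```

View pics/w1.png

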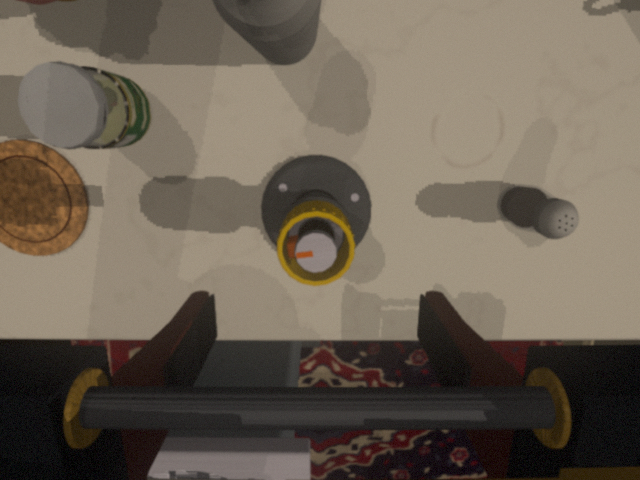

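Wrist view: collar ring about (317,248), grip top (315,251) with the stripe running left (slightly down). I'll fit the circles and stripe.

```bash
python3 - <<'E'
from h import *
d,Rc,tc=wristcam(); im=d['pixels'].astype(int); hsv=cv2.cvtColor(d['pixels'],cv2.COLOR_RGB2HSV)
roi=np.zeros((480,640),bool); roi[205:290,270:365]=True
H,S,V=[hsv[:,:,i].astype(int) for i in range(3)]
bright=roi&(S<60)&(V>110)
n,l,st,c=cv2.connectedComponentsWithStats(bright.astype(np.uint8)); 
for i in range(1,n):
    if st[i,4]>200: print(st[i],c[i])
orange=roi&(H<13)&(S>110)&(V>100)
n2,l2,st2,c2=cv2.connectedComponentsWithStats(orange.astype(np.uint8));
for i in range(1,n2):
    if st2[i,4]>10: print('or',st2[i],c2[i])
yel=roi&(H>=18)&(H<35)&(S>120)&(V>120)
# outer contour of collar on plane 146: 
cs,_=cv2.findContours(yel.astype(np.uint8),cv2.RETR_EXTERNAL,cv2.CHAIN_APPROX_NONE); k=max(cs,key=len).reshape(-1,2)
k=k[k[:,1]>245]
def circ(P):
    A=np.c_[2*P,np.ones(len(P))]; s=np.linalg.lstsq(A,(P**2).sum(1),rcond=None)[0]; return s[:2],np.sqrt(s[2]+s[:2]@s[:2])
print('collar',circ(px2plane(d,Rc,tc,k,146)[:,:2]))
dk=(bright|orange).astype(np.uint8)
cs,_=cv2.findContours(dk,cv2.RETR_EXTERNAL,cv2.CHAIN_APPROX_NONE)
for k in cs:
    if len(k)>50:
        h=cv2.convexHull(k).reshape(-1,2); print('disc',len(k),circ(px2plane(d,Rc,tc,h,154)[:,:2]),h.min(0),h.max(0))
vs,us=np.nonzero(orange); P=px2plane(d,Rc,tc,np.c_[us,vs],154)[:,:2]
m=P.mean(0); w,v=np.linalg.eigh(np.cov((P-m).T)); print('stripe mean',m,'dir',v[:,1],np.degrees(np.arctan2(v[1,1],v[0,1])),len(P))
cv2.imwrite('pics/c3.png',cv2.resize(d['pixels'][200:300,260:380,::-1],(720,600),interpolation=2))
E
```

```text
[ 296  234   41   39 1122] [317.74153298 252.46434938]
[ 270  237   95   53 1558] [318.61553273 274.3055199 ]
or [289 243   7  15  82] [292.15853659 249.97560976]
or [297 251  17   8  95] [304.84210526 254.66315789]
collar (array([ 455.41860455, -167.26732161]), np.float64(26.098590420043084))
disc 328 (array([ 446.14979295, -168.02410037]), np.float64(36.045018204650674)) [270 237] [364 289]
disc 154 (array([ 455.54094899, -165.11535786]), np.float64(14.699476627601838)) [289 234] [336 272]
stripe mean [ 455.44551122 -155.69809315] dir [0.31662969 0.94854923] 71.54077525325884 177
```

View pics/c3.png

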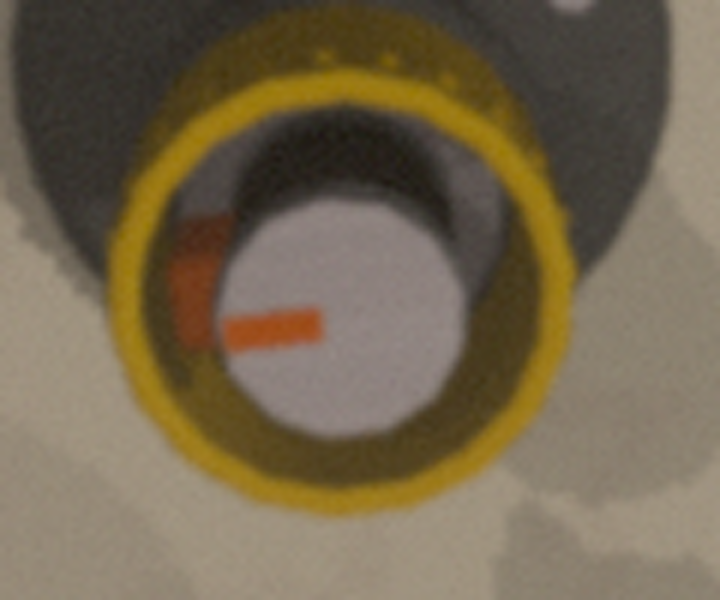

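```bash
python3 - <<'E'
from h import *
d,Rc,tc=wristcam(); hsv=cv2.cvtColor(d['pixels'],cv2.COLOR_RGB2HSV)
H,S,V=[hsv[:,:,i].astype(int) for i in range(3)]
def circ(P):
    A=np.c_[2*P,np.ones(len(P))]; s=np.linalg.lstsq(A,(P**2).sum(1),rcond=None)[0]; return s[:2],np.sqrt(s[2]+s[:2]@s[:2])
b=np.zeros((480,640),np.uint8); b[228:276,296:340]=1
m=(b>0)&(S<60)&(V>110)
o=(b>0)&(H<13)&(S>110)&(V>100); o[:250]=0; 
mm=(m|o).astype(np.uint8); n,l,st,c=cv2.connectedComponentsWithStats(mm); i=1+np.argmax(st[1:,4]); mm=(l==i).astype(np.uint8)
k=max(cv2.findContours(mm,0,1)[0],key=len); h=cv2.convexHull(k).reshape(-1,2)
print('disc',circ(px2plane(d,Rc,tc,h,154)[:,:2]),h.min(0),h.max(0))
ctr=circ(px2plane(d,Rc,tc,h,154)[:,:2])[0]
vs,us=np.nonzero(o); P=px2plane(d,Rc,tc,np.c_[us,vs],154)[:,:2]
q=P.mean(0); w,v=np.linalg.eigh(np.cov((P-q).T)); print('stripe',q,np.degrees(np.arctan2(v[1,1],v[0,1])),'from ctr',np.degrees(np.arctan2(*(q-ctr)[::-1])),len(P))
E
```

```text
disc (array([ 455.17547318, -167.24725942]), np.float64(13.475207219934314)) [296 234] [336 272]
stripe [ 453.95012549 -159.48006163] 97.76147497200303 from ctr 98.96505526884 94
```

Call:
{"name": "move_arm", "arguments": {"motion": [[[-0.003, 0.015, 0], [0, 0, -0.13]], [[-0.003, 0.015, 0.2], [0, 0, -0.13]], [[-0.003, 0.015, 0.4], [0, 0, -0.13]], [[-0.003, 0.015, 0.55], [0, 0, -0.13]], [[-0.003, 0.015, 0.55], [0, 0, -0.13]]]}}

```text
t: 3.7
ee_pos: [454.6, -166.2, 168.9]
orientation: [2.367, -2.064, -0.005]
ft_force: [-0.1, 0.3, 0.8]
width: 87.9
```

```bash
python3 - <<'E'
from h import *
show(); d,Rc,tc=wristcam(); cv2.imwrite('pics/w2.png',d['pixels'][:,:,::-1])
hsv=cv2.cvtColor(d['pixels'],cv2.COLOR_RGB2HSV)
def proj(X):
    return cv2.projectPoints(np.array(X,float),cv2.Rodrigues(Rc.T)[0],-Rc.T@tc,np.array(d['camera_matrix']),np.array(d['D']))[0].reshape(-1,2)
im=d['pixels'][:,:,::-1].copy()
a=np.linspace(0,2*np.pi,60); c=np.array([455.3,-167.3])
for r,z in [(27,146),(23,146),(14,154)]:
    p=proj(np.c_[c[0]+r*np.cos(a),c[1]+r*np.sin(a),np.full(60,z)]); cv2.polylines(im,[np.round(p).astype(int)],True,(255,0,255),1)
p=proj([[c[0]+s*np.cos(np.radians(98)),c[1]+s*np.sin(np.radians(98)),154] for s in (0,20)]); cv2.line(im,tuple(int(v) for v in p[0]),tuple(int(v) for v in p[1]),(255,255,0),1)
cv2.imwrite('pics/w2o.png',im)
show()
E
```

```text
t 3.7 p [ 454.6 -166.2  168.9] yaw -82.16 z [-0.003  0.001 -1.   ] F [-0.1  0.3  0.8] w 87.9 q [-0.38  0.3   1.98 -0.    0.87  1.06]
t 3.75 p [ 455.5 -166.5  170. ] yaw -82.16 z [-0.001  0.    -1.   ] F [-0.6 -0.3  0. ] w 87.6 q [-0.38  0.3   1.97 -0.    0.87  1.06]
```

View pics/w2o.png

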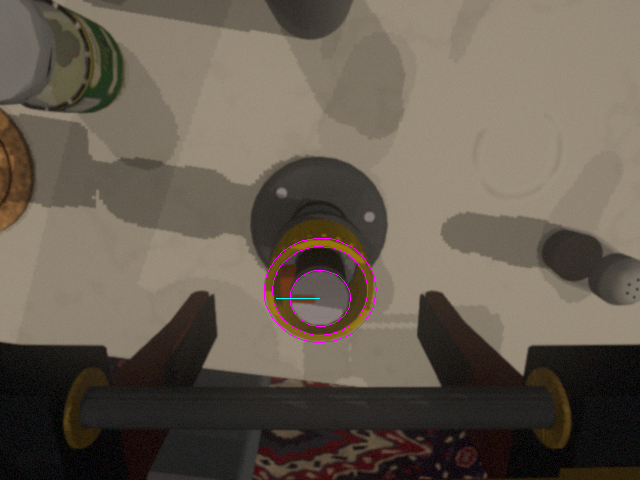

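Call:
{"name": "move_arm", "arguments": {"motion": [[[0.004, 0, 0.12], [0, 0, 0]], [[0.004, 0, 0.25], [0, 0, 0]], [[0.004, 0, 0.36], [0, 0, 0]], [[0.004, 0, 0.41], [0, 0, 0]], [[0.004, 0, 0.41], [0, 0, 0]]]}}

```text
t: 4.38
ee_pos: [456.2, -167.4, 109.1]
orientation: [-2.368, 2.065, -0.001]
ft_force: [0.6, 0.1, 0.1]
width: 87.5
```

Call:
{"name": "move_arm", "arguments": {"motion": [[[0, 0, 0], [0, 0, 0]], [[0, 0, 0], [0, 0, 0]], [[0, 0, 0], [0, 0, 0]], [[0, 0, 0], [0, 0, 0]], [[0, 0, 0], [0, 0, 0]]], "gripper": 0}}

```text
t: 5.0
ee_pos: [456.0, -167.3, 108.9]
orientation: [-2.368, 2.065, -0.0]
ft_force: [-1.2, 1.0, 3.4]
width: 54.0
```

```bash
python3 - <<'E'
from h import *
show(); d,Rc,tc=wristcam(); cv2.imwrite('pics/w3.png',d['pixels'][:,:,::-1]); show()
E
```

```text
t 5.0 p [ 456.  -167.3  108.9] yaw -82.19 z [ 0. -0. -1.] F [-1.2  1.   3.4] w 54.0 q [-0.38  0.4   2.01 -0.    0.73  1.06]
t 5.05 p [ 455.9 -167.3  108.9] yaw -82.19 z [ 0. -0. -1.] F [-1.   0.5  4.1] w 53.8 q [-0.38  0.4   2.01  0.    0.73  1.06]
```

View pics/w3.png

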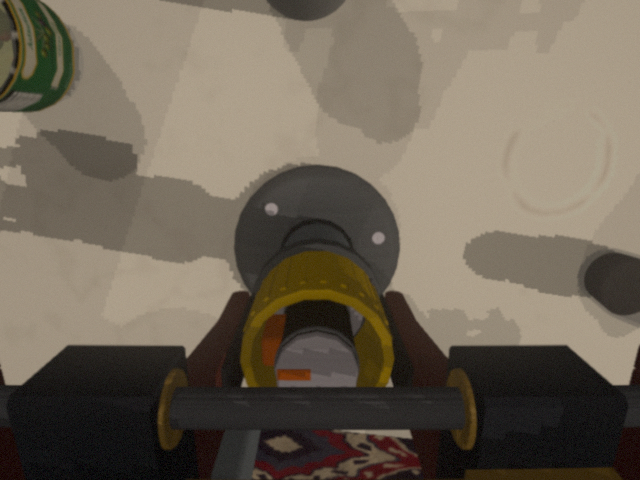

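Gripped (54 mm) and centred (sideways force about 1 N). Lifting straight up.

Call:
{"name": "move_arm", "arguments": {"motion": [[[0, 0, -0.04], [0, 0, 0]], [[0, 0, -0.14], [0, 0, 0]], [[0, 0, -0.28], [0, 0, 0]], [[0, 0, -0.42], [0, 0, 0]], [[0, 0, -0.5], [0, 0, 0]]]}}

```text
t: 5.68
ee_pos: [456.4, -167.4, 185.5]
orientation: [-2.367, 2.064, -0.003]
ft_force: [0.4, 1.0, -1.6]
width: 53.5
```

```bash
python3 - <<'E'
from h import *
show(); save('scene','s2.png'); d=save('wrist','w4.png'); ctrl.get_image('top'); 
for c in ['top','scene']:print([(np.round(r['location'],1),round(r['p'],2)) for r in ctrl.pinpoint(c,'coaster')][:2])
show()
s=cv2.imread('pics/s2.png')[170:290,340:480]; w=cv2.imread('pics/w4.png')
cv2.imwrite('pics/c4.png',np.hstack([cv2.resize(s,(400,343)),cv2.resize(w,(400,343))]))
E
```

```text
t 5.67 p [ 456.4 -167.4  185.5] yaw -82.19 z [ 0.002 -0.001 -1.   ] F [ 0.4  1.  -1.6] w 53.5 q [-0.38  0.27  1.96  0.    0.91  1.06]
[(array([468.6, 125.5,  -2.4]), 0.95), (array([472.7, 474.8,  -0.5]), 0.82)]
[(array([476.3, 473.6,   3. ]), 0.65), (array([467.9, 125.6,  -4. ]), 0.57)]
t 5.92 p [ 455.5 -167.1  183.3] yaw -82.19 z [-0.001  0.    -1.   ] F [ 0.4 -0.3 -1.1] w 54.0 q [-0.38  0.27  1.96  0.    0.9   1.06]
```

View pics/c4.png

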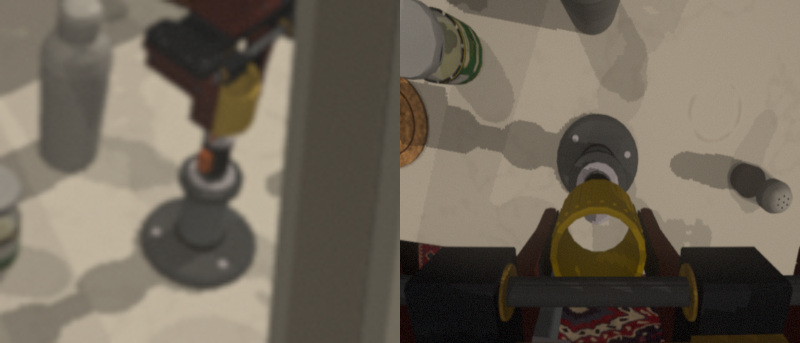

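Call:
{"name": "move_arm", "arguments": {"motion": [[[-0.15, -0.03, -0.1], [0, 0, 0]], [[-0.4, -0.07, -0.15], [0, 0, 0]], [[-0.7, -0.13, -0.15], [0, 0, 0]], [[-0.96, -0.175, -0.15], [0, 0, 0]], [[-0.96, -0.175, -0.15], [0, 0, 0]]]}}

```text
t: 6.55
ee_pos: [461.7, -19.0, 205.3]
orientation: [2.37, -2.06, -0.003]
ft_force: [-0.8, -0.7, -1.3]
width: 53.6
```

Call:
{"name": "move_arm", "arguments": {"motion": [[[-0.3, -0.05, 0], [0, 0, 0.1]], [[-0.6, -0.1, 0], [0, 0, 0.2]], [[-0.85, -0.15, 0], [0, 0, 0.3]], [[-0.96, -0.175, 0], [0, 0, 0.38]], [[-0.96, -0.175, 0], [0, 0, 0.38]]]}}

```text
t: 7.18
ee_pos: [468.6, 125.3, 205.5]
orientation: [1.915, -2.489, -0.0]
ft_force: [-0.5, 0.3, -0.7]
width: 53.2
```

```bash
python3 - <<'E'
from h import *
show(); d,Rc,tc=wristcam(); cv2.imwrite('pics/w5.png',d['pixels'][:,:,::-1]); print([(np.round(r['location'],1),round(r['p'],2)) for r in ctrl.pinpoint('wrist','coaster')][:2]);show()
E
```

```text
t 7.17 p [468.6 125.3 205.5] yaw -104.86 z [-0.001 -0.    -1.   ] F [-0.5  0.3 -0.7] w 53.2 q [ 0.24  0.24  1.95 -0.    0.95  2.07]
[(array([464.4, 128.1,  -0.6]), 0.78), (array([ 4.549e+02, -1.681e+02,  2.000e-01]), 0.47)]
t 7.28 p [468.5 124.3 205.7] yaw -104.9 z [-0.001 -0.001 -1.   ] F [ 0.4 -0.9 -0.6] w 54.0 q [ 0.24  0.24  1.95 -0.    0.95  2.07]
```

View pics/w5.png

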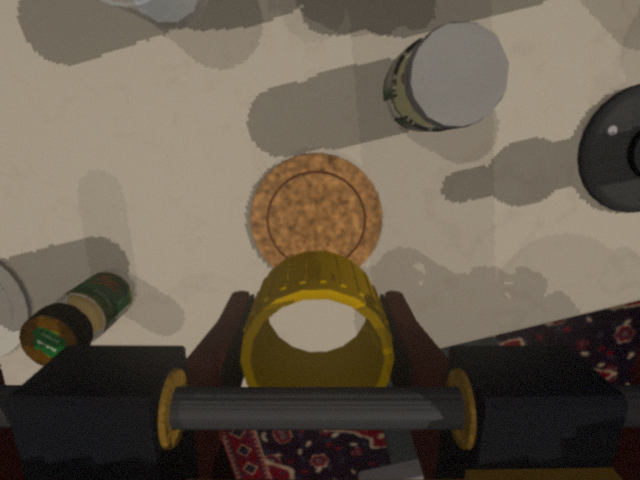

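Call:
{"name": "move_arm", "arguments": {"motion": [[[0, 0, 0.2], [0, 0, 0]], [[0, 0, 0.5], [0, 0, 0]], [[0, 0, 0.8], [0, 0, 0]], [[0, 0, 1], [0, 0, 0]], [[0, 0, 1], [0, 0, 0]]]}}

```text
t: 7.9
ee_pos: [467.0, 123.7, 54.4]
orientation: [1.909, -2.489, -0.003]
ft_force: [-0.9, -0.4, 0.2]
width: 53.6
```

Call:
{"name": "move_arm", "arguments": {"motion": [[[0, 0, 0.08], [0, 0, 0]], [[0, 0, 0.15], [0, 0, 0]], [[0, 0, 0.22], [0, 0, 0]], [[0, 0, 0.25], [0, 0, 0]], [[0, 0, 0.25], [0, 0, 0]]]}}

```text
t: 8.52
ee_pos: [468.6, 125.2, 18.4]
orientation: [1.913, -2.492, -0.0]
ft_force: [-0.5, -0.0, -0.8]
width: 53.6
```

Call:
{"name": "move_arm", "arguments": {"motion": [[[0, 0, 0.003], [0, 0, 0]], [[0, 0, 0.006], [0, 0, 0]], [[0, 0, 0.01], [0, 0, 0]], [[0, 0, 0.014], [0, 0, 0]], [[0, 0, 0.014], [0, 0, 0]]]}}

```text
t: 9.15
ee_pos: [468.7, 125.2, 16.6]
orientation: [1.913, -2.492, -0.0]
ft_force: [0.5, 0.0, -0.7]
width: 53.8
```

Call:
{"name": "move_arm", "arguments": {"motion": [[[0, 0, 0.003], [0, 0, 0]], [[0, 0, 0.006], [0, 0, 0]], [[0, 0, 0.009], [0, 0, 0]], [[0, 0, 0.012], [0, 0, 0]], [[0, 0, 0.012], [0, 0, 0]]]}}

```text
t: 9.78
ee_pos: [468.7, 125.2, 14.9]
orientation: [1.913, -2.492, -0.0]
ft_force: [-1.2, -0.4, 2.9]
width: 53.6
```

Call:
{"name": "move_arm", "arguments": {"motion": [[[0, 0, 0], [0, 0, 0]], [[0, 0, 0], [0, 0, 0]], [[0, 0, 0], [0, 0, 0]], [[0, 0, 0], [0, 0, 0]], [[0, 0, 0], [0, 0, 0]]], "gripper": 1}}

```text
t: 10.4
ee_pos: [468.7, 125.2, 14.8]
orientation: [-1.913, 2.492, 0.0]
ft_force: [-0.8, -0.3, -0.2]
width: 88.1
```

Call:
{"name": "move_arm", "arguments": {"motion": [[[0, 0, -0.1], [0, 0, 0]], [[0, 0, -0.3], [0, 0, 0]], [[0, 0, -0.6], [0, 0, 0]], [[0, 0, -0.9], [0, 0, 0]], [[0, 0, -1], [0, 0, 0]]]}}

```text
t: 11.02
ee_pos: [470.1, 125.6, 168.2]
orientation: [-1.91, 2.488, -0.003]
ft_force: [-0.2, -0.1, -1.2]
width: 88.0
```

```bash
python3 - <<'E'
from h import *
show(); d=save('wrist','w6.png'); s=save('scene','s3.png');print([(np.round(r['location'],1),round(r['p'],2)) for r in ctrl.pinpoint('scene','collar')][:2]); 
a=s['pixels'][260:340,270:370,::-1]
cv2.imwrite('pics/c6.png',np.hstack([cv2.resize(a,(400,320)),cv2.resize(d['pixels'][:,:,::-1],(400,320))]))
show()
E
```

```text
t 11.03 p [470.1 125.6 168.2] yaw -104.99 z [ 0.005  0.001 -1.   ] F [-0.2 -0.1 -1.2] w 88.0 q [ 0.24  0.3   1.98 -0.    0.86  2.07]
[(array([466.6, 128.4,   4.2]), 0.72)]
t 11.18 p [468.8 125.2 165.2] yaw -104.99 z [ 0.001  0.    -1.   ] F [ 0.2  0.5 -0.5] w 88.1 q [0.24 0.3  1.98 0.   0.86 2.07]
```

View pics/c6.png

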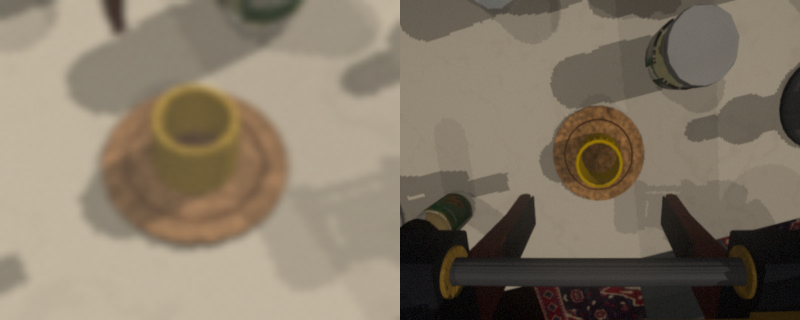

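The collar stands upright on the cork, near its centre. Going back to the post.

Call:
{"name": "move_arm", "arguments": {"motion": [[[0.1, -0.02, -0.1], [0, 0, 0]], [[0.35, -0.08, -0.25], [0, 0, 0]], [[0.7, -0.15, -0.25], [0, 0, 0]], [[0.953, -0.21, -0.25], [0, 0, 0]], [[0.953, -0.21, -0.25], [0, 0, 0]]]}}

```text
t: 11.8
ee_pos: [461.2, -23.6, 201.8]
orientation: [1.907, -2.495, -0.002]
ft_force: [0.2, 0.6, -0.2]
width: 87.5
```

Call:
{"name": "move_arm", "arguments": {"motion": [[[0.3, -0.06, 0], [0, 0, -0.1]], [[0.6, -0.13, 0], [0, 0, -0.2]], [[0.85, -0.19, 0], [0, 0, -0.3]], [[0.953, -0.21, 0], [0, 0, -0.38]], [[0.953, -0.21, 0], [0, 0, -0.38]]]}}

```text
t: 12.42
ee_pos: [455.2, -167.5, 201.7]
orientation: [2.365, -2.067, -0.002]
ft_force: [-0.2, 0.7, 0.4]
width: 87.6
```

```bash
python3 - <<'E'
from h import *
show(); d,Rc,tc=wristcam(); cv2.imwrite('pics/w7.png',d['pixels'][:,:,::-1]); show()
for n in ['button_face','grip_top']: print([(np.round(r['location'],1),round(r['p'],2)) for r in ctrl.pinpoint('wrist',n)][:2])
im=d['pixels'][:,:,::-1].copy()
def proj(X):
    return cv2.projectPoints(np.array(X,float),cv2.Rodrigues(Rc.T)[0],-Rc.T@tc,np.array(d['camera_matrix']),np.array(d['D']))[0].reshape(-1,2)
a=np.linspace(0,2*np.pi,60); c=np.array([455.3,-167.3])
p=proj(np.c_[c[0]+14*np.cos(a),c[1]+14*np.sin(a),np.full(60,154)]); im2=im.copy();cv2.polylines(im2,[np.round(p).astype(int)],True,(255,0,255),1)
p=proj([[c[0]+s*np.cos(np.radians(98)),c[1]+s*np.sin(np.radians(98)),154] for s in (0,20)]); cv2.line(im2,tuple(int(v) for v in p[0]),tuple(int(v) for v in p[1]),(255,255,0),1)
print(p)
cv2.imwrite('pics/w7o.png',np.hstack([cv2.resize(i[200:340,250:390],(400,400),interpolation=2) for i in (im,im2)]))
E
```

```text
t 12.43 p [ 455.2 -167.5  201.7] yaw -82.32 z [-0.001  0.001 -1.   ] F [-0.2  0.7  0.4] w 87.6 q [-0.38  0.25  1.95  0.    0.95  1.06]
t 12.47 p [ 455.2 -166.9  201.8] yaw -82.33 z [-0.001  0.001 -1.   ] F [-0.3  0.9  1.2] w 87.7 q [-0.38  0.25  1.95  0.    0.95  1.06]
[(array([ 454.2, -146.8,  129.2]), 0.55)]
[(array([ 458.8, -169. ,  156.6]), 0.84), (array([ 455.4, -171.7,    4.3]), 0.66)]
[[316.70617608 275.27255208]
 [279.786746   275.47558577]]
```

View pics/w7o.png

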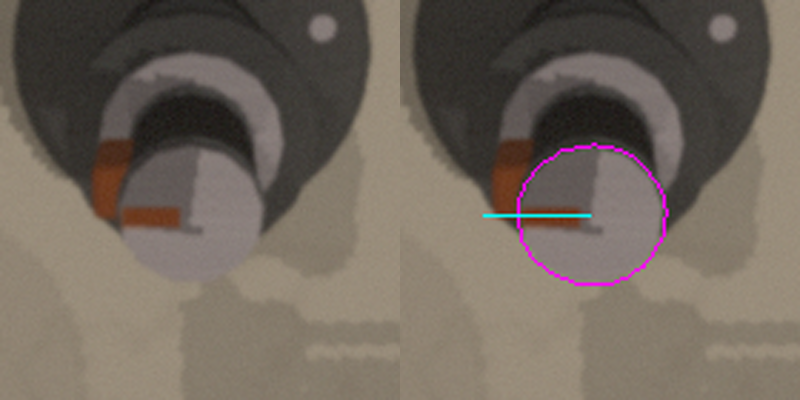

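Call:
{"name": "move_arm", "arguments": {"motion": [[[0, 0, 0.15], [0, 0, 0]], [[0, 0, 0.3], [0, 0, 0]], [[0, 0, 0.45], [0, 0, 0]], [[0, 0, 0.56], [0, 0, 0]], [[0, 0, 0.605], [0, 0, 0]]]}}

```text
t: 13.2
ee_pos: [455.2, -166.1, 110.7]
orientation: [2.368, -2.064, -0.003]
ft_force: [-0.3, -0.7, 0.7]
width: 88.0
```

Call:
{"name": "move_arm", "arguments": {"motion": [[[0, 0, 0], [0, 0, 0]], [[0, 0, 0], [0, 0, 0]], [[0, 0, 0], [0, 0, 0]], [[0, 0, 0], [0, 0, 0]], [[0, 0, 0], [0, 0, 0]]], "gripper": 0}}

```text
t: 13.82
ee_pos: [455.7, -167.3, 111.7]
orientation: [-2.367, 2.065, -0.001]
ft_force: [-0.1, 0.3, -0.4]
width: 41.1
```

Call:
{"name": "move_arm", "arguments": {"motion": [[[0, 0, 0], [0, 0, 0]], [[0, 0, 0], [0, 0, 0]], [[0, 0, 0], [0, 0, 0]], [[0, 0, 0], [0, 0, 0]], [[0, 0, 0], [0, 0, 0]]]}}

```text
t: 14.45
ee_pos: [455.6, -167.2, 111.6]
orientation: [-2.367, 2.065, 0.0]
ft_force: [-1.2, 1.8, 5.6]
width: 27.6
```

```bash
python3 - <<'E'
from h import *
show(); d=save('wrist','w8.png'); show()
E
```

```text
t 14.45 p [ 455.6 -167.2  111.6] yaw -82.19 z [-0.  0. -1.] F [-1.2  1.8  5.6] w 27.6 q [-0.38  0.39  2.01  0.    0.74  1.06]
t 14.5 p [ 455.6 -167.2  111.6] yaw -82.2 z [-0.  0. -1.] F [-1.   2.5  6.2] w 27.8 q [-0.38  0.39  2.01  0.    0.74  1.06]
```

View pics/w8.png

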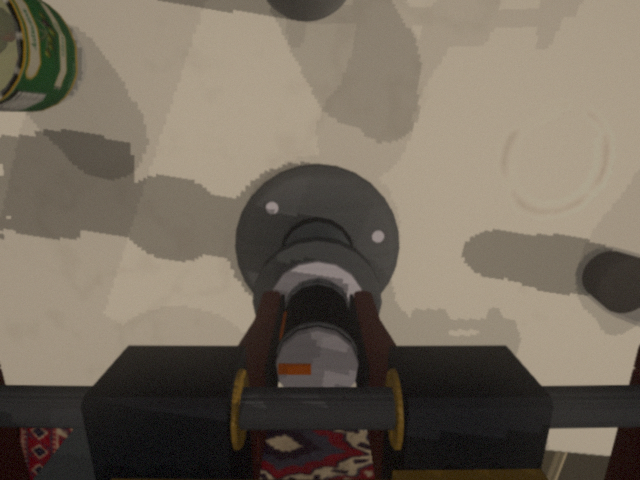

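Width 27.7 mm, so the button is fully in. Pulling up.

Call:
{"name": "move_arm", "arguments": {"motion": [[[0, 0, -0.02], [0, 0, 0]], [[0, 0, -0.05], [0, 0, 0]], [[0, 0, -0.09], [0, 0, 0]], [[0, 0, -0.13], [0, 0, 0]], [[0, 0, -0.16], [0, 0, 0]]]}}

```text
t: 15.12
ee_pos: [455.6, -167.2, 135.9]
orientation: [-2.367, 2.065, -0.0]
ft_force: [2.7, 1.4, -5.3]
width: 27.7
```

Call:
{"name": "move_arm", "arguments": {"motion": [[[0, 0, -0.04], [0, 0, 0]], [[0, 0, -0.08], [0, 0, 0]], [[0, 0, -0.12], [0, 0, 0]], [[0, 0, -0.16], [0, 0, 0]], [[0, 0, -0.2], [0, 0, 0]]]}}

```text
t: 15.75
ee_pos: [455.6, -167.2, 165.9]
orientation: [-2.368, 2.065, 0.0]
ft_force: [2.3, 2.1, -6.8]
width: 27.6
```

Call:
{"name": "move_arm", "arguments": {"motion": [[[0, 0, -0.02], [0, 0, 0]], [[0, 0, -0.04], [0, 0, 0]], [[0, 0, -0.06], [0, 0, 0]], [[0, 0, -0.08], [0, 0, 0]], [[0, 0, -0.09], [0, 0, 0]]]}}

```text
t: 16.38
ee_pos: [455.6, -167.2, 179.1]
orientation: [-2.368, 2.065, 0.0]
ft_force: [2.9, 2.1, -7.3]
width: 27.4
```

Call:
{"name": "move_arm", "arguments": {"motion": [[[0, 0, -0.005], [0, 0, 0]], [[0, 0, -0.01], [0, 0, 0]], [[0, 0, -0.015], [0, 0, 0]], [[0, 0, -0.018], [0, 0, 0]], [[0, 0, -0.018], [0, 0, 0]]]}}

```text
t: 17.0
ee_pos: [455.6, -167.2, 181.8]
orientation: [-2.368, 2.065, 0.0]
ft_force: [0.9, 2.6, -6.0]
width: 27.7
```

```bash
python3 - <<'E'
from h import *
show(); d=save('wrist','w9.png'); s=save('scene','s9.png'); show()
for c in ['wrist','scene']: print([(np.round(r['location'],1),round(r['p'],2)) for r in ctrl.pinpoint(c,'grip_top')][:2])
a=s['pixels'][180:280,360:460,::-1]
cv2.imwrite('pics/c9.png',np.hstack([cv2.resize(a,(400,400)),cv2.resize(d['pixels'][160:480,160:480,::-1],(400,400))]))
E
```

```text
t 17.0 p [ 455.6 -167.2  181.8] yaw -82.19 z [-0.  0. -1.] F [ 0.9  2.6 -6. ] w 27.7 q [-0.38  0.28  1.97  0.    0.9   1.06]
t 17.1 p [ 455.6 -167.2  181.7] yaw -82.19 z [-0.  0. -1.] F [ 1.9  3.4 -5.1] w 27.6 q [-0.38  0.28  1.97  0.    0.9   1.06]
[(array([ 453.8, -164.3,  227.5]), 0.91)]
[(array([ 453.6, -167.4,  221.7]), 0.61)]
```

View pics/c9.png

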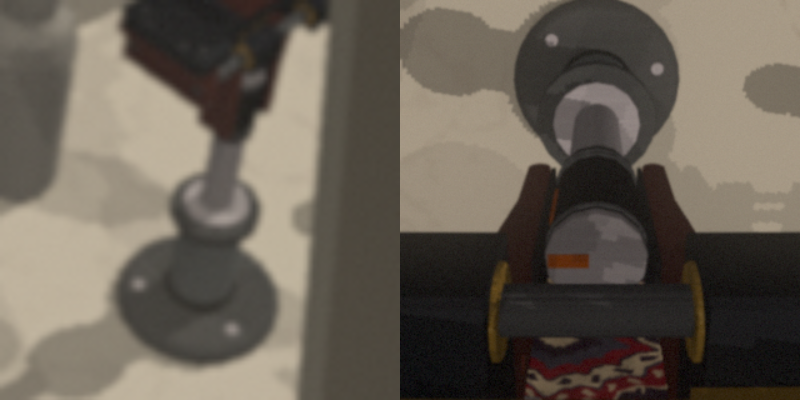

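The mast is well out (grip top about z 224 expected); no hard stop felt yet, so I creep on until the force rises.

Call:
{"name": "move_arm", "arguments": {"motion": [[[0, 0, -0.003], [0, 0, 0]], [[0, 0, -0.006], [0, 0, 0]], [[0, 0, -0.008], [0, 0, 0]], [[0, 0, -0.008], [0, 0, 0]], [[0, 0, -0.008], [0, 0, 0]]]}}

```text
t: 17.82
ee_pos: [455.6, -167.2, 181.9]
orientation: [2.368, -2.065, -0.001]
ft_force: [6.8, 1.7, -18.5]
width: 27.6
```

Hard stop felt (pull rose to 18.5 N). Now I hold and check that it is stable.

Call:
{"name": "move_arm", "arguments": {"motion": [[[0, 0, 0], [0, 0, 0]], [[0, 0, 0], [0, 0, 0]], [[0, 0, 0], [0, 0, 0]], [[0, 0, 0], [0, 0, 0]], [[0, 0, 0], [0, 0, 0]]]}}

```text
t: 18.45
ee_pos: [455.5, -167.2, 181.9]
orientation: [2.367, -2.065, -0.001]
ft_force: [5.9, 1.2, -19.4]
width: 27.6
```

Call:
{"name": "move_arm", "arguments": {"motion": [[[0, 0, 0], [0, 0, 0]], [[0, 0, 0], [0, 0, 0]], [[0, 0, 0], [0, 0, 0]], [[0, 0, 0], [0, 0, 0]], [[0, 0, 0], [0, 0, 0]]]}}

```text
t: 19.08
ee_pos: [455.6, -167.2, 181.9]
orientation: [2.368, -2.065, -0.001]
ft_force: [6.4, 1.4, -17.9]
width: 27.4
```

```bash
python3 - <<'E'
from h import *
show(); s=save('scene','s10.png'); t=save('top','t10.png'); 
for n in ['collar','grip_top']: print(n,[(np.round(r['location'],1),round(r['p'],2)) for r in ctrl.pinpoint('scene',n)][:2])
show()
E
```

```text
t 19.07 p [ 455.6 -167.2  181.9] yaw -82.19 z [-0.  0. -1.] F [  6.4   1.4 -17.9] w 27.4 q [-0.38  0.28  1.97  0.    0.9   1.06]
collar [(array([468.5, 130. ,   3.7]), 0.82)]
grip_top [(array([ 456.4, -167.1,  221.6]), 0.77), (array([ 624.6, -140.6,    3.4]), 0.27)]
t 19.27 p [ 455.6 -167.2  181.9] yaw -82.19 z [-0.  0. -1.] F [  6.1   0.9 -19.3] w 27.5 q [-0.38  0.28  1.97  0.    0.9   1.06]
```

View pics/s10.png

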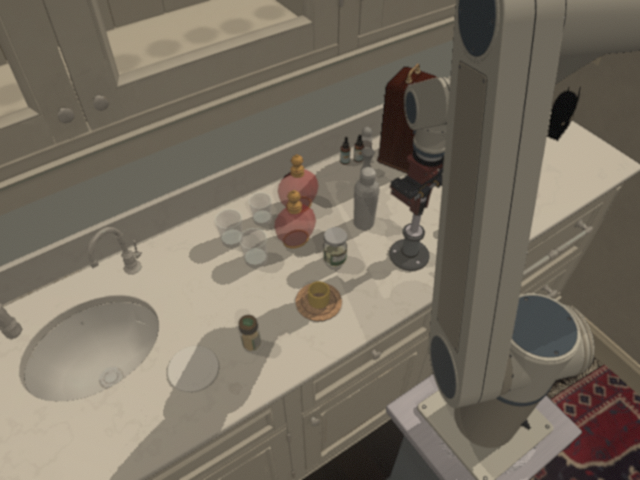

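The collar stands on the cork coaster at (318,297) and the mast is held up at (415,215). The jars and shakers look unmoved, and force and width are steady. Handing in.

```bash
python3 -c "
from h import *
print(ctrl.close_job()); show()"
```

```text
the job is handed in; nothing more can be done
None
the job is handed in; nothing more can be done
```

The collar is standing on the cork coaster, and the arm is holding the grip at the second stop with the button pressed in. I handed the job in at about 19 s.

- **Collar:** I lifted it straight off the post and lowered it until it touched the coaster (about 3 N) before letting go. The pictures show it upright near the coaster's centre, about (468, 128) mm.
- **Button:** I pinched the grip with one finger on the button. The fingers closed to 27.6 mm, against 28 mm for the button fully in.
- **Pull:** I pulled up past the first stop until the mast would go no further. The arm rose 70.3 mm, and the pull jumped from about 6 N to 18–19 N.
- **Hold:** Position, force and finger width stayed steady for the last second or more.
- **Jars and shakers:** The final picture shows the jars and the steel shaker where they were. The arm hides the salt shaker there, but I never touched it.

**Disagreement:** the networks put the top of the grip at 221.6 mm (scene camera) and 227.5 mm (wrist camera). The expected height is 224 mm, so both are within their stated error of about 4 mm. I relied on the force jump instead.

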